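# Fit the paddle head into the tumbler washer and hold it down

### The job

Take the four-paddle washing head out of the toothbrush stand, turn it until the four splines of its foot mesh with the cross-shaped drive socket of the tumbler washer, and slide it home against the spring until its collar sits flush on the socket. Finish while still holding it pressed fully down; do not let go. Leave the round washing head in the stand and do not shift or knock over the other things on the ledge.

Things in the scene. Friction and masses are not known exactly. Their poses are not given: they have to be found in the camera images.
- paddle_head: loose washing head, about 110 g, upright in a hole of the stand. Origin: centre of its round collar's underside; z up its axis. Collar 50 mm diameter, 6 mm thick; above it a shaft, then four white paddles in a cross along x and y (60 mm across, 6 mm thick, z 14 to 64 mm), then a grey square knob (point knob). Same after every quarter turn: fits in any of the four.
- knob (a point): middle of the paddle head's grip knob, 84 mm above its collar's underside; knob 24 x 24 mm, 40 mm high, flats square to the head's x and y; the paddles begin at its lower end.
- foot (a point): tip of the paddle head's splined foot, 32 mm below its collar's underside. The foot is a cross of four fins along the head's x and y (34 mm across, 7 mm thick, ending 24 mm below the collar), then a tapered centre pin 7 mm in diameter down to this tip.
- round_head: the other washing head, to be left in the other hole of the stand: same size of collar, but a round bulb 54 mm in diameter instead of paddles and a round knob 24 mm in diameter, top 104 mm above its collar's underside; its foot is a plain round stub. Origin: centre of the collar's underside.
- stand: fixed dark block of hard silicone, 76 mm (x) x 180 mm (y) x 55 mm high, with two round holes 39 mm wide and 45 mm deep at y = -45 and y = +45 mm; a head's collar rests on its top. Origin: centre of the underside. Which hole holds which head varies.
- washer: tumbler washer, a fixed white housing 140 mm (x) x 116 mm (y) x 62 mm high, with an aluminium drive socket in the middle of its top, on a stiff geared shaft: it turns only under more than 0.2 N m, its start angle varies. Origin: centre of the underside.
- socket (a point): centre of the drive socket's top face, 64 mm above the ledge; turns with it. The socket is a 46 mm square block with two crossing slots along this frame's x and y, each 10 mm wide and 38 mm long, open at the top; fins enter with 1.5 mm clearance per side. With the paddle head home, its origin is at this point, its x along x or y.
- seat (a joint): travel in m of the sprung pin at the bottom of the socket, 0 when up. The foot's tip meets it when the collar is 7 mm above the socket; it reads 0.007 when the collar is flush (the collar is the stop). The spring pushes back with 2 N at 0 and 7 N at 0.007: the head's weight does not press it, and it lifts the head if let go.
- dispenser: loose brushed steel push-button soap dispenser, 68 mm diameter, 150 mm high; origin under its centre. Bystander.
- tumbler: loose yellow plastic tumbler, 74 mm wide, 95 mm high; origin under its centre. Bystander.
- vase: loose small green glass vase, 68 mm wide, 115 mm high; origin under its centre. Bystander.
- saucer: loose white ceramic saucer, 120 mm wide, 18 mm high; origin under its centre. Bystander.
- tin: loose closed aluminium tin, 75 mm wide, 46 mm high; origin under its centre. Bystander.
Not all that is in view belongs to the job. Leave any pink or purple look-alike of the paddle_head alone.

How it is judged:
On the way, in this order (a step that is already met when the one before it is completed fails the run):
1. the paddle head is lifted clear of the stand in the fingers (height (world z) of paddle_head above 0.095 m and contact force between the fingers and paddle_head above 1.5 N), for 0.2 s.
2. its splines mesh: the foot is at least 8 mm down in the slots ((angle between the x axis of paddle_head and the x axis of socket, either way round below 0.15 rad or angle between the x axis of paddle_head and the y axis of socket, either way round below 0.15 rad) and horizontal distance between paddle_head and socket below 0.004 m and angle between paddle_head's own z axis and vertical below 0.1 rad and z of paddle_head in the frame of socket below 0.016 m), for 0.1 s.
At the end, for the whole second after the job is handed in: The paddle head is in the socket, splines meshed (within 0.15 rad of a quarter turn, axis within 4 mm, upright within 0.1 rad), collar within 2 mm of the socket's top, seat pressed more than 4.5 mm, still, and the fingers still hold or press it (more than 1.5 N) ((angle between the x axis of paddle_head and the x axis of socket, either way round below 0.15 rad or angle between the x axis of paddle_head and the y axis of socket, either way round below 0.15 rad) and horizontal distance between paddle_head and socket below 0.004 m and angle between paddle_head's own z axis and vertical below 0.1 rad and contact force between the fingers and paddle_head above 1.5 N and z of paddle_head in the frame of socket below 0.002 m and value of joint seat above 0.0045 m and linear speed of paddle_head below 0.02 m/s); the arm keeps its last pose, push and grip.
It fails at once if a bystander is shifted more than 40 mm (distance of any of dispenser, tumbler, vase, saucer, tin, round_head from where it was at the start of the episode above 0.04 m).
It fails at once if a bystander is tipped over (angle between any of dispenser, tumbler, vase, saucer, tin, round_head's own z axis and vertical above 0.5 rad).
It also fails if it takes over 45 s, if anything falls off the work surface, if the arm or the gripper's body presses on something with over 40 N, if the wrist force passes 120 N, or if a joint passes its speed limit or range.

### The arm

A 7-joint arm with a two-finger parallel gripper is mounted at the origin on the work surface. World frame = base frame: x ahead of the robot, y to its left, z up, the work surface at z = 0. Lengths are in m, angles in rad, forces in N, time in s.
With the tool pointing down it reaches from about 0.4 to 0.85 m from the base axis. Payload 10.4 kg.
Tool frame: the origin (TCP) lies midway between the tips of the shut fingers; the grasp point (between the pads) lies 19 mm behind it (hold_point_z is the z of the grasp point in the tool frame, in m); z points along the fingers, y is the line along which they close (so a half turn about z gives the same grasp; the last joint's range is limited). The gripper opens to 85 mm and grips with 20 to 120 N. Pads are 22 mm wide; open, the fingers measure 114 mm over their backs; the gripper's body (76 mm by 85 mm) begins 54 mm behind the grasp point. The pads swing forward as they close: fully open they stand 13 mm farther back than shut.
Start: joints at [-1.143, 0.332, -0.065, 1.46, 0.022, 1.35, -0.088], TCP at [0.272, 0.563, 0.231] pointing down, gripper open.
Joint ranges: [-2.6, 2.6], [-0.5, 2.12], [-1.47, 1.34], [0.16, 2.42], [-1.27, 4.41], [0.06, 2.06], [-2.6, 2.6]. Speed limits (rad/s): [2.22, 2.22, 2.79, 2.79, 3.14, 3.14, 3.14].

### API

Orientations are given as a unit quaternion [w, x, y, z].
In Python, from station import state, capture, camera_params, finish_job, hold_point_z gives the robot as it stands.
- The arm moves only by the tool servo_tool, never from a script. Its argument "rows" is a list of rows, each a list of 7 numbers: the turn, a rotation vector about the tool's x, y, z in degrees, then the shift along the tool's x, y, z in mm, then the opening, from 0 (shut) to 1 (fully open). A call has 1 to 10 rows; each row is the pose to reach, as a shift and turn from the pose commanded when the call began, along the tool's axes at that moment; what a row does not reach only later rows make up. A row lasts 1/10 s, in which the tool goes at most 50 mm and 8.59 degrees, less where a joint would pass 70% of its speed; a pose out of reach is approached as far as the arm can. A call with a gripper value outside its range is refused whole. The fingers move at their own pace and stop on an object; "squeeze" is the grip in N (left out, the last holds). Time passes only in rows, so rows that repeat a pose let the fingers close. It gives the time, the measured TCP pose, the force, the opening and the grip force at its end, in the units of the state.
- state(): the state, without advancing time (a new reading comes with each control period).
- capture(name): name is "scene" or "side" or "wrist"; returns the picture (480x640x3 uint8, red, green, blue); there is no depth.
- camera_params(name): a dict with "fx", "fy", "cx", "cy" (pixels), "R" (3x3) and "t" (3): a world point X has camera coordinates R X + t. Camera axes: x right, y down, z forward; pixel columns grow to the right and rows downward; lengths in m; the calibration is good to about 2 mm. A picture is of the moment at which its call begins: read the wrist's pose just before it. camera_params takes no time and is no camera call; for the wrist camera it gives the pose at the moment of the call.
- finish_job(): hands the job in; it is judged then, once.
The state is a dict: "time": time; "joint_positions": joint angles; "joint_vel": joint speeds; "tau": joint torques, N m; "eef_pos": TCP position; "tcp_rot": TCP orientation; "contact_force": force on the tool from outside, world axes, zero at the start; "torque": the same for the moment, N m; "grip_width": finger opening in m; "grip_force": force on a finger pad.
Only numpy, scipy, OpenCV 4.12 (cv2) and the standard library are available. Lean on these libraries where they do the work, as an engineer would, in place of code of your own. Each camera call takes 0.05 s, during which the arm holds its last target. There are 200 camera calls.

## Working session

There is one attempt and no reset: what is moved stays moved. The work goes in short steps, Python scripts to look and compute and a tool call to move; the robot and the scene stay as the last step left them, time stands still between calls to the robot, and variables do not carry over. Pictures are saved under pics/ and viewed, at most 10 in all, crops included, and the job is handed in when it is done.

Besides the shell and the picture viewer there is one more tool, called after "Call:" by a JSON object that holds its "method" and its "body", one argument or row to a line. servo_tool: Moves the arm, as the interface text tells. Its arguments: {"type":"object","properties":{"rows":{"type":"array","items":{"type":"array","items":{"type":"number"}}},"squeeze":{"type":"number"}},"required":["rows"]}

```bash
mkdir -p pics; ls
python3 - <<'E'
from station import *
import cv2
s=state();print(s['time'],s['eef_pos'],s['tcp_rot'],s['grip_width'],hold_point_z)
a=capture("scene");b=capture("side")
cv2.imwrite('pics/a.png',a[:,:,::-1]);cv2.imwrite('pics/b.png',b[:,:,::-1])
for n in("scene","side"):
  p=camera_params(n);print(n,p)
E
```

```text
pics
0.0 [0.2721334  0.56221641 0.23049628] [-1.16065743e-04  2.23461893e-01  9.74712392e-01 -7.22754400e-04] 0.0856373223880591 -0.0187
scene {'fx': 465.9459722653509, 'fy': 465.9459722653509, 'cx': 318.370900894531, 'cy': 242.81210041244424, 'R': array([[-0.40057658,  0.91623925, -0.00663571],
       [ 0.75327655,  0.32518951, -0.57168717],
       [-0.52164437, -0.23400301, -0.82044485]]), 't': array([ 0.2190705 , -0.38427675,  1.27686562])}
side {'fx': 492.30282097390557, 'fy': 492.30282097390557, 'cx': 320.2952919673427, 'cy': 233.0011227184353, 'R': array([[-0.71518088, -0.6988333 , -0.01217913],
       [-0.48885518,  0.51259279, -0.70588189],
       [ 0.49953671, -0.4988794 , -0.70822484]]), 't': array([0.42496188, 0.37826669, 0.53923127])}
```

View pics/a.png

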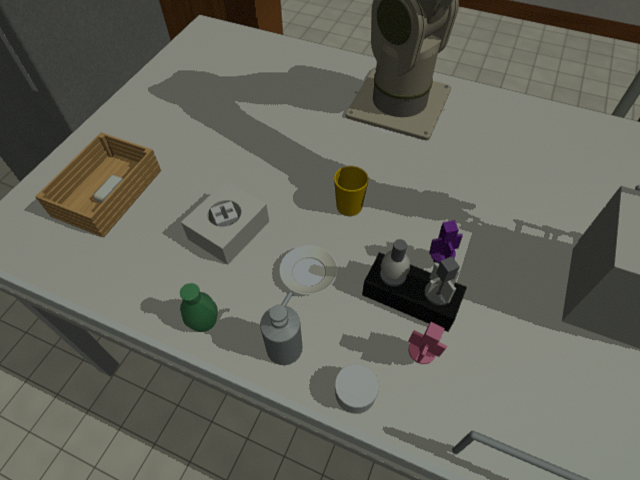

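View pics/b.png

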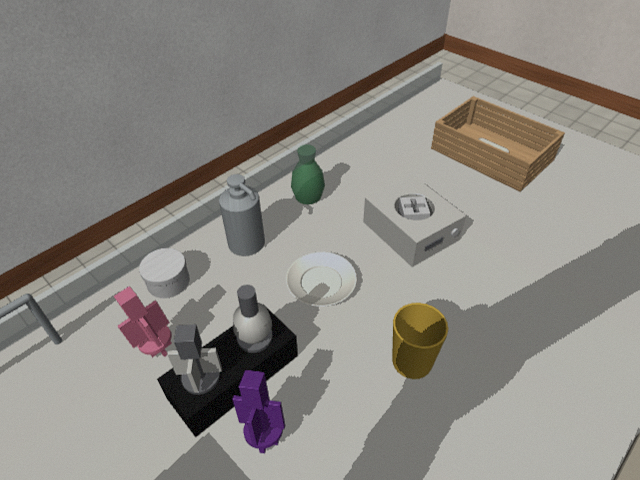

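The scene view shows the paddle head's knob near (447,268) and the socket near (225,213). The side view has the knob near (187,340) and the socket near (414,206). The pink and purple look-alikes stand either side of the paddle head. I'll zoom in and triangulate.

```bash
cat > h.py <<'E'
import numpy as np, cv2
from station import *
def ray(n,uv,P=None):
    p=P or camera_params(n);d=np.array([(uv[0]-p['cx'])/p['fx'],(uv[1]-p['cy'])/p['fy'],1.])
    return -p['R'].T@p['t'],p['R'].T@d
def onz(n,uv,z,P=None):
    o,d=ray(n,uv,P);return o+d*(z-o[2])/d[2]
def tri(a,b):
    (o,d),(q,e)=ray(*a),ray(*b);s=np.linalg.lstsq(np.c_[d,-e],q-o,rcond=None)[0]
    x,y=o+s[0]*d,q+s[1]*e;return (x+y)/2,np.linalg.norm(x-y)
def proj(n,X,P=None):
    p=P or camera_params(n);c=p['R']@np.asarray(X)+p['t'];return np.array([p['fx']*c[0]/c[2]+p['cx'],p['fy']*c[1]/c[2]+p['cy']])
E
python3 - <<'E'
from h import *
print('knob',tri(('scene',(447,270)),('side',(187,342))))
print('sock',tri(('scene',(225,213)),('side',(414,206))))
print('sock z',onz('scene',(225,213),.064),onz('side',(414,206),.064))
for k,v in dict(purple=(447,240),pink=(429,340)).items(): print(k,onz('scene',v,.06))
a=cv2.imread('pics/a.png');b=cv2.imread('pics/b.png')
c=lambda i,x,y:cv2.resize(i[y:y+75,x:x+100],(400,300),interpolation=cv2.INTER_CUBIC)
cv2.imwrite('pics/c.png',np.vstack([np.hstack([c(a,395,245),c(b,140,315)]),np.hstack([c(a,175,175),c(b,365,170)])]))
E
```

```text
knob (array([0.56902481, 0.25421249, 0.13932009]), np.float64(0.001249811774717664))
sock (array([ 0.56295231, -0.20763967,  0.06260175]), np.float64(0.0020043343758380594))
sock z [ 0.56446519 -0.20576162  0.064     ] [ 0.56221838 -0.20761136  0.064     ]
purple [0.4449813  0.23897852 0.06      ]
pink [0.6675985  0.26501862 0.06      ]
```

View pics/c.png

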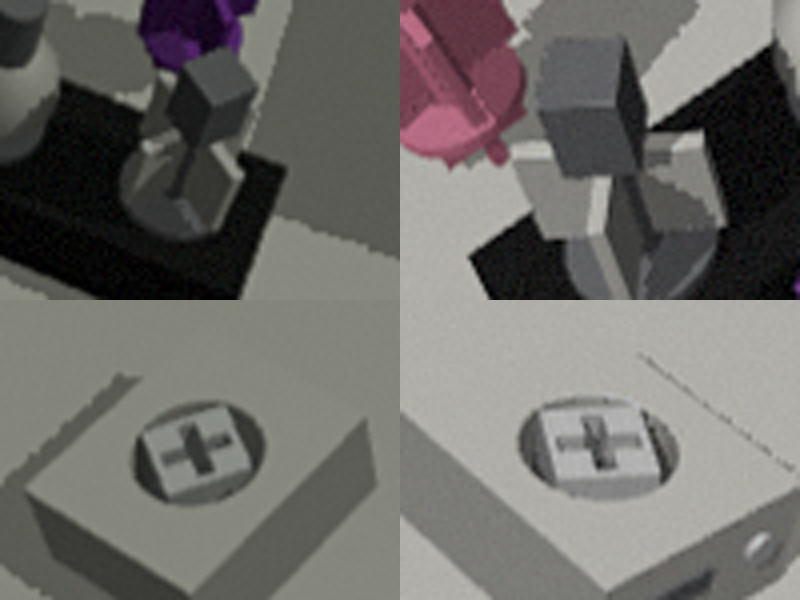

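The crops show the knob's top face and the socket block's four corners clearly. Next I'll get both yaws and centres.

Run:
```python
from h import *
def quad(n,c,z):
    p=np.array([onz(n,q,z)[:2] for q in c]);ctr=p.mean(0)
    e=np.roll(p,-1,0)-p;a=np.arctan2(e[:,1],e[:,0]);yaw=np.degrees(np.angle(np.exp(4j*a).sum())/4)
    print(n,ctr.round(4),'yaw mod90',yaw.round(1),np.linalg.norm(e,axis=1).round(4))
quad('side',[(178,324.5),(196,324),(194.25,341),(174.25,339.25)],.159)
quad('scene',[(449.25,256.25),(458.75,265),(448.75,271.25),(439.5,263)],.159)
quad('scene',[(210.75,209.25),(231.75,201.25),(238,217.5),(215,225)],.064)
quad('side',[(400,197.5),(424.5,195),(430,214.5),(403.25,216.25)],.064)
s=state();from scipy.spatial.transform import Rotation as R
q=s['tcp_rot'];M=R.from_quat(np.r_[q[1:],q[0]]).as_matrix();print(M.round(3))
# purple/pink/round knobs, rough
for n,p in [('purple side',(254,380)),('pink side',(130,300)),('round side',(247,292))]: print(n,onz('side',p,.1))
print('round',onz('scene',(400,243),.159),'tumbler',onz('scene',(350,178),.095),'purple sc',onz('scene',(450,226),.1))
```

```text
side [0.5683 0.2525] yaw mod90 44.4 [0.0216 0.0238 0.0241 0.0206]
scene [0.569  0.2528] yaw mod90 -30.3 [0.0221 0.0225 0.021  0.0232]
scene [ 0.5657 -0.2077] yaw mod90 -43.6 [0.0474 0.0475 0.0495 0.0441]
side [ 0.5623 -0.209 ] yaw mod90 -42.0 [0.0458 0.0523 0.0474 0.0498]
[[-0.9    0.436 -0.   ]
 [ 0.436  0.9   -0.001]
 [-0.    -0.001 -1.   ]]
purple side [0.49120188 0.22005634 0.1       ]
pink side [0.71110447 0.26191634 0.1       ]
round side [0.60293955 0.13854863 0.1       ]
round [0.56079559 0.16319649 0.159     ] tumbler [0.39585532 0.00804369 0.095     ] purple sc [0.44102746 0.23495028 0.1       ]
```

Call:
{"method": "servo_tool", "body": {
  "rows": [
    [0,0,6,-45,-17,-15,1],
    [0,0,12,-90,-34,-30,1],
    [0,0,12,-135,-50,-30,1],
    [0,0,12,-180,-67,-30,1],
    [0,0,12,-225,-84,-30,1],
    [0,0,12,-270,-100,-30,1],
    [0,0,12,-315,-117,-30,1],
    [0,0,12,-360,-134,-30,1],
    [0,0,12,-402,-149,-30,1],
    [0,0,12,-402,-149,-30,1]
  ],
  "squeeze": 40
}}

```text
time: 1.1
eef_pos: [0.5732, 0.2459, 0.2607]
tcp_rot: [0.001, 0.329, 0.944, -0.002]
contact_force: [-1.0, 0.0, 0.1]
grip_width: 0.0859
grip_force: 0.0
```

Run:
```python
from h import *
s=state();print(s['time'],s['eef_pos'],s['tcp_rot'])
P=camera_params('wrist');w=capture('wrist');cv2.imwrite('pics/w1.png',w[:,:,::-1])
print(P['R'].round(3),-P['R'].T@P['t'],P['fx'],P['cx'],P['cy'])
for z in(.159,.055):print(proj('wrist',(.569,.253,z),P))
```

```text
1.1 [0.5732305  0.245921   0.26071091] [ 0.00110866  0.32880489  0.94439595 -0.00154973]
[[ 0.622  0.783 -0.003]
 [ 0.74  -0.586  0.329]
 [ 0.256 -0.206 -0.944]] [0.50653563 0.29862655 0.40272967] 429.99291055218066 319.03907009333665 233.6019011407517
[325.27869688 221.54927132]
[323.87076632 183.3247366 ]
```

View pics/w1.png

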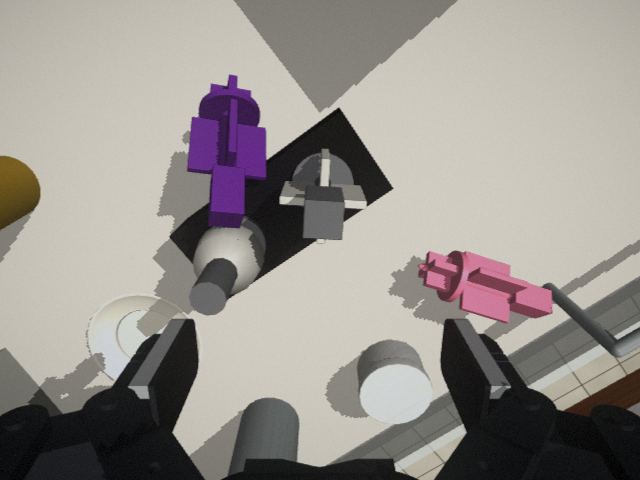

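The wrist view shows the paddle knob near (323,222), already almost square to the image, with the fingers clear at both sides. I'll zoom in on the knob.

Run:
```python
import cv2
w=cv2.imread('pics/w1.png')
cv2.imwrite('pics/w1c.png',cv2.resize(w[140:250,265:385],(720,660)[:2] if 0 else (640,587),interpolation=cv2.INTER_CUBIC))
```

```text
(no output)
```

View pics/w1c.png

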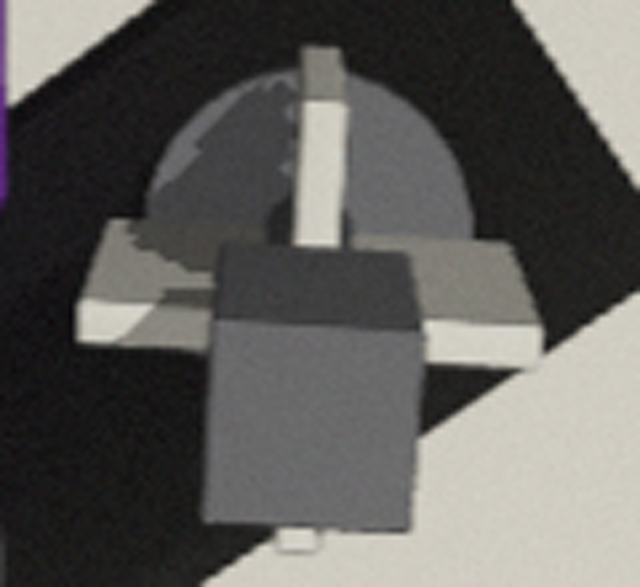

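```bash
cat >> h.py <<'E'
from scipy.spatial.transform import Rotation as Rn
def quad(c,z,n='wrist',P=None):
    p=np.array([onz(n,q,z,P)[:2] for q in c]);e=np.roll(p,-1,0)-p;a=np.arctan2(e[:,1],e[:,0])
    yaw=np.degrees(np.angle(np.exp(4j*a).sum())/4);print(p.mean(0).round(4),'yaw mod90',yaw.round(1),np.linalg.norm(e,axis=1).round(4));return p.mean(0),yaw
def delta(xyz,yaw=None):
    s=state();q=s['tcp_rot'];M=Rn.from_quat(np.r_[q[1:],q[0]]).as_matrix()
    print('shift mm',(1e3*M.T@(np.array(xyz)-s['eef_pos'])).round(1),'tilt',M[:,2].round(4))
    ty=np.degrees(np.arctan2(M[1,1],M[0,1]))
    if yaw is not None: print('tool y at',ty.round(1),'turn about tool z',-((yaw-ty+45)%90-45))
E
python3 - <<'E'
from h import *
c=[(265+x/5.333,140+y/5.333) for x,y in [(214,320),(426,331),(411,531),(203,521)]]
p,y=quad(c,.159)
delta((*p,.122),y)
E
```

```text
[0.5655 0.2566] yaw mod90 -41.4 [0.0233 0.0234 0.0235 0.0234]
shift mm [  9.    2.3 138.6] tilt [-2.0e-04 -1.9e-03 -1.0e+00]
tool y at 51.8 turn about tool z 3.1901571485501847
```

Run:
```python
from h import *
print('round top',onz('wrist',(208,297),.159))
print('purple',tri(('wrist',(226,219)),('side',(253,374))),tri(('scene',(452,224)),('side',(253,374))))
k=np.array([.566,.256]);q=state()['tcp_rot'];M=Rn.from_quat(np.r_[q[1:],q[0]]).as_matrix()
for n,p in [('round',onz('wrist',(208,297),.159)[:2]),('purple',tri(('wrist',(226,219)),('side',(253,374)))[0][:2])]:
  print(n,M[:2,:2].T@(p-k))
```

```text
round top [0.56033484 0.1676558  0.159     ]
purple (array([0.53821481, 0.18081627, 0.03241801]), np.float64(0.031134376143134766)) (array([0.47419821, 0.23298728, 0.14883875]), np.float64(0.007002318551573834))
round [-0.05015387 -0.07294762]
purple [-0.02463093 -0.0762752 ]
```

Call:
{"method": "servo_tool", "body": {
  "rows": [
    [0,0,3,8,2,20,1],
    [0,0,3,8,2,60,1],
    [0,0,3,8,2,95,1],
    [0,0,3,8,2,120,1],
    [0,0,3,8,2,138,1],
    [0,0,3,8,2,138,1],
    [0,0,3,8,2,138,0],
    [0,0,3,8,2,138,0],
    [0,0,3,8,2,138,0],
    [0,0,3,8,2,138,0]
  ],
  "squeeze": 40
}}

```text
time: 2.15
eef_pos: [0.5645, 0.2601, 0.1242]
tcp_rot: [0.0, 0.349, 0.937, 0.001]
contact_force: [-0.4, -0.2, -0.3]
grip_width: 0.0283
grip_force: 0.1
```

Call:
{"method": "servo_tool", "body": {
  "rows": [
    [0,0,0,0,0,0,0],
    [0,0,0,0,0,0,0],
    [0,0,0,0,0,0,0]
  ]
}}

```text
time: 2.45
eef_pos: [0.5644, 0.26, 0.124]
tcp_rot: [0.0, 0.349, 0.937, 0.0]
contact_force: [-2.1, -1.7, 6.2]
grip_width: 0.0231
grip_force: 45.6
```

Call:
{"method": "servo_tool", "body": {
  "rows": [
    [0,0,0,0,0,-8,0],
    [0,0,0,0,0,-20,0],
    [0,0,0,0,0,-40,0],
    [0,0,0,0,0,-65,0],
    [0,0,0,0,0,-95,0],
    [0,0,0,0,0,-125,0],
    [0,0,0,0,0,-150,0],
    [0,0,0,0,0,-165,0],
    [0,0,0,0,0,-165,0]
  ],
  "squeeze": 70
}}

```text
time: 3.35
eef_pos: [0.5649, 0.2601, 0.2907]
tcp_rot: [0.001, 0.349, 0.937, 0.001]
contact_force: [-0.4, -0.6, -1.0]
grip_width: 0.0229
grip_force: 68.6
```

Run:
```python
from h import *
s=state();print(s['eef_pos'],s['grip_width'],s['grip_force'])
P=camera_params('wrist');cv2.imwrite('pics/w2.png',capture('wrist')[:,:,::-1])
delta((.569-.0,-.20,.285),-43)
```

```text
[0.56487052 0.26008062 0.2907276 ] 0.022907957518995062 68.56078863143921
shift mm [-304.2 -344.9    3.4] tilt [ 1.e-03  7.e-04 -1.e+00]
tool y at 49.2 turn about tool z 2.172027819558835
```

View pics/w2.png

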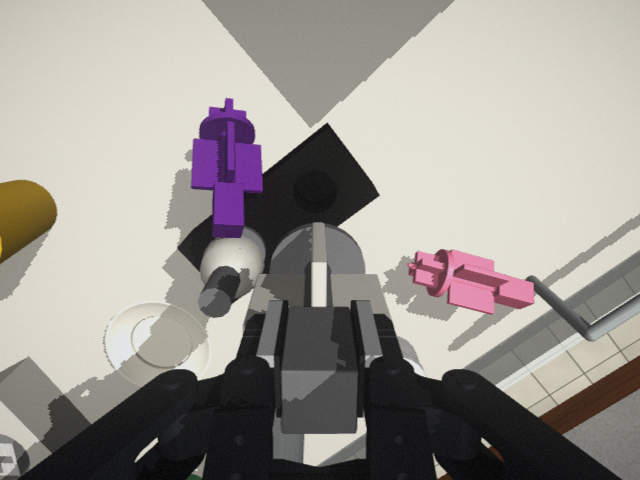

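The head is in the fingers, clear of the stand, and the round head is still in its hole. Now to carry it over to the washer, above everything on the way.

Call:
{"method": "servo_tool", "body": {
  "rows": [
    [0,0,2,-25,-29,0,0],
    [0,0,2,-58,-68,0,0],
    [0,0,2,-91,-106,0,0],
    [0,0,2,-124,-145,0,0],
    [0,0,2,-157,-183,0,0],
    [0,0,2,-190,-222,0,0],
    [0,0,2,-223,-261,0,0],
    [0,0,2,-256,-299,0,0],
    [0,0,2,-285,-333,0,0],
    [0,0,2,-303,-354,0,0]
  ]
}}

```text
time: 4.4
eef_pos: [0.56, -0.211, 0.2866]
tcp_rot: [-0.001, 0.367, 0.93, -0.001]
contact_force: [0.2, 0.2, -1.1]
grip_width: 0.0232
grip_force: 68.7
```

Call:
{"method": "servo_tool", "body": {
  "rows": [
    [0,0,0,0,0,20,0],
    [0,0,0,0,0,50,0],
    [0,0,0,0,0,80,0],
    [0,0,0,0,0,95,0],
    [0,0,0,0,0,95,0],
    [0,0,0,0,0,95,0]
  ]
}}

```text
time: 5.0
eef_pos: [0.5621, -0.2062, 0.1938]
tcp_rot: [0.0, 0.365, 0.931, -0.0]
contact_force: [-0.1, -0.3, -0.5]
grip_width: 0.0228
grip_force: 68.9
```

Run:
```python
from h import *
s=state();print(s['time'],s['eef_pos'],s['grip_width'],s['contact_force'])
delta((.5645,-.208,.200),-43)
c=lambda i,x,y,w:cv2.resize(i[y:y+w*3//4,x:x+w],(400,300),interpolation=cv2.INTER_CUBIC)
a=capture('scene')[:,:,::-1];b=capture('side')[:,:,::-1];w=capture('wrist')[:,:,::-1]
for n,i in zip('abw',(a,b,w)):cv2.imwrite(f'pics/{n}3.png',i)
X=(.5645,-.208,.1)
u=(proj('scene',X)-[60,45]).astype(int);v=(proj('side',X)-[60,45]).astype(int);print(u,v)
cv2.imwrite('pics/d.png',np.vstack([np.hstack([c(a,*u,120),c(b,*v,120)]),np.hstack([c(w,0,0,640),c(w,210,120,220)])]))
```

```text
5.0 [ 0.56211493 -0.20623461  0.19376782] 0.02278768514525514 [-0.09909444 -0.33488094 -0.54084269]
shift mm [-3.   0.3 -6.2] tilt [ 1.e-04 -1.e-04 -1.e+00]
tool y at 47.2 turn about tool z 0.1698415847176591
[161 156] [355 144]
```

View pics/d.png

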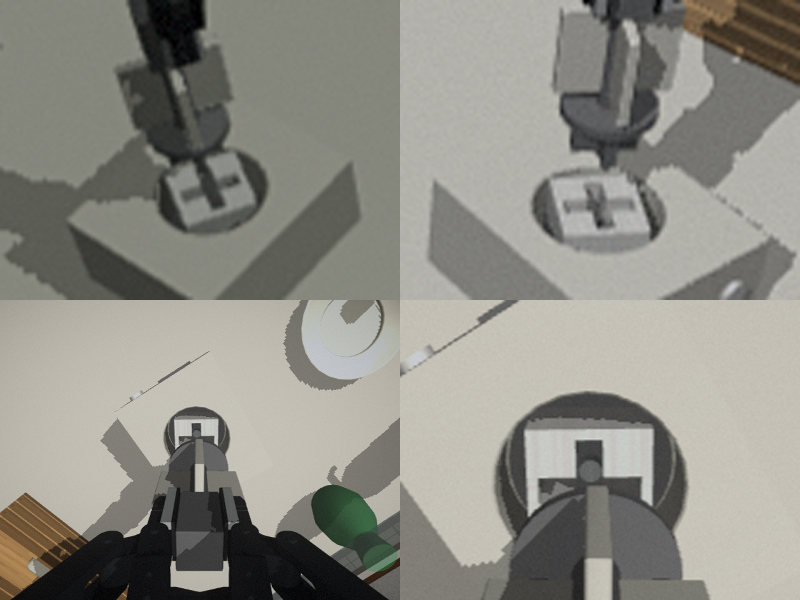

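The splines look squared with the socket in the wrist view, with the foot's pin tip at about (314.5,213.5) and the socket's centre line at about x=314.5. What's left is the offset along the slot.

Run:
```python
from h import *
f=lambda x,y:(210+(x-400)/1.818,120+(y-300)/1.818)
q=state()['tcp_rot'];M=Rn.from_quat(np.r_[q[1:],q[0]]).as_matrix();ex,ey=M[:2,0],M[:2,1]
s=state();zc=s['eef_pos'][2]-.069;zt=zc-.032;print('zt',zt)
l,r=onz('wrist',f(525,430),.064)[:2],onz('wrist',f(655,430),.064)[:2]
d=r-l;print('width',np.linalg.norm(d),'yaw',np.degrees(np.arctan2(d[1],d[0])),'tool y',np.degrees(np.arctan2(*ey[::-1])))
c1=[(l+r)/2+k*.023*ex for k in(1,-1)]
print('sock cand',c1)
t=onz('wrist',f(590,470),zt);print('tip wrist',t,[(M[:2,:2].T@(c-t[:2])*1e3).round(1) for c in c1])
# collar top edge in wrist (far side, top of collar z)
e=onz('wrist',f(590,487),zc+.003)[:2];print('collar far edge',e,'centre',[e+k*.025*ex for k in(1,-1)])
t2=onz('side',(417.4,195),zt);print('tip side',t2,'sock-tip tool',M[:2,:2].T@(np.array([.5623,-.209])-t2[:2])*1e3)
print('eef',s['eef_pos'])
```

```text
zt 0.0937307577833649
width 0.04645163493494768 yaw 47.120698345844005 tool y 47.17417416988133
sock cand [array([ 0.52950032, -0.18030578]), array([ 0.56323767, -0.21157531])]
tip wrist [ 0.55101234 -0.19991205  0.09373076] [array([29.1, -0.2]), array([-16.9,  -0.2])]
collar far edge [ 0.54729035 -0.19599688] centre [array([ 0.52895483, -0.17900257]), array([ 0.56562586, -0.21299119])]
tip side [ 0.55784183 -0.20546894  0.09373076] sock-tip tool [-5.67003533  0.44077536]
eef [ 0.56266454 -0.20639513  0.19473076]
```

The circle at (314.5,213.5) can't be the foot's tip, because the collar hides the tip from the wrist camera. It must be the socket's sprung pin. I'll go down to just above the socket and compare at close range.

Call:
{"method": "servo_tool", "body": {
  "rows": [
    [0,0,0,0,0,8,0],
    [0,0,0,0,0,17,0],
    [0,0,0,0,0,22,0],
    [0,0,0,0,0,22,0],
    [0,0,0,0,0,22,0]
  ]
}}

```text
time: 5.65
eef_pos: [0.5619, -0.2062, 0.1711]
tcp_rot: [-0.0, 0.365, 0.931, -0.0]
contact_force: [0.5, -0.3, -1.1]
grip_width: 0.0234
grip_force: 68.9
```

Run:
```python
from h import *
s=state();print(s['time'],s['eef_pos'],s['contact_force'])
# socket pin check from previous pose picture is lost; use new
c=lambda i,x,y,w:cv2.resize(i[y:y+w*3//4,x:x+w],(400,300),interpolation=cv2.INTER_CUBIC)
av=lambda n:np.mean([capture(n)[:,:,::-1] for _ in range(4)],0).astype(np.uint8)
a=av('scene');b=av('side');w=av('wrist')
for n,i in zip('abw',(a,b,w)):cv2.imwrite(f'pics/{n}4.png',i)
cv2.imwrite('pics/e.png',np.vstack([np.hstack([c(a,190,180,70),c(b,378,165,70)]),np.hstack([c(w,250,170,140),c(w,250,250,140)])]))
```

```text
5.65 [ 0.56186673 -0.20617935  0.17111132] [ 0.49346865 -0.31179952 -1.14364129]
```

View pics/e.png

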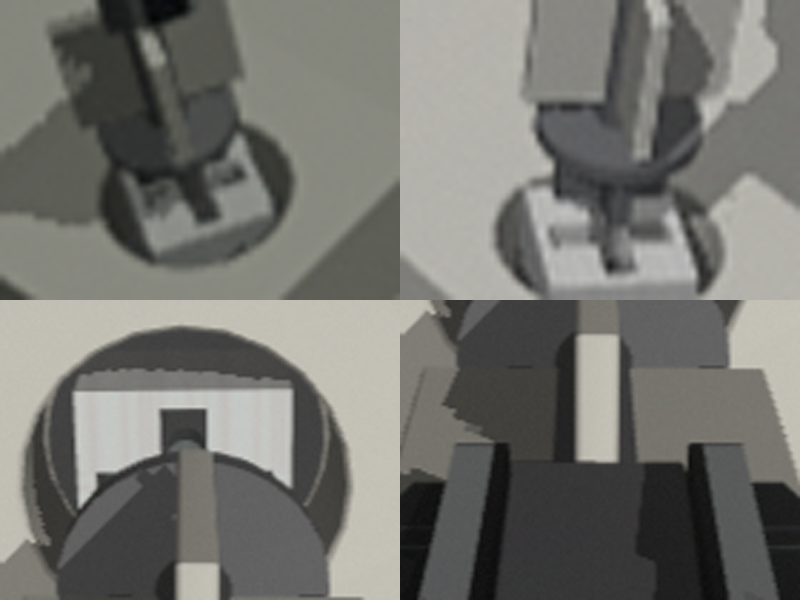

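```bash
cat > m.py <<'E'
from h import *
from scipy.optimize import least_squares
def circ(n,pts,z,r=.025):
    p=np.array([onz(n,q,z)[:2] for q in pts])
    k=least_squares(lambda c:np.linalg.norm(p-c,axis=1)-r,p.mean(0));return k.x,np.sqrt(np.mean(k.fun**2))
def tool():
    s=state();q=s['tcp_rot'];return Rn.from_quat(np.r_[q[1:],q[0]]).as_matrix()[:2,:2],s['eef_pos']
E
python3 - <<'E'
from m import *
M,e=tool();zc=e[2]-.069;print('zc',zc)
f=lambda x,y:(250+x/2.857,170+(y-300)/2.857)
h,r=circ('wrist',[f(*p) for p in [(57,568),(103,495),(145,463),(250,463),(285,492),(312,530),(329,570)]],zc+.002);print('head wrist',h,r)
l,rr=[onz('wrist',f(*p),.064)[:2] for p in [(74,390),(292,390)]];print(np.linalg.norm(l-rr),np.degrees(np.arctan2(*(rr-l)[::-1])))
s=(l+rr)/2-.023*M[:,0]
print('sock wrist',s,'pin',onz('wrist',f(185,437),.039)[:2],'sock-head in tool mm',M.T@(s-h)*1e3)
# side / scene collar lower rim
g=lambda x,y:(378+(x-400)/5.714,165+y/5.714)
h2,r2=circ('side',[g(*p) for p in [(538,125),(551,150),(575,170),(600,180),(625,183),(650,180),(680,163),(697,143)]],zc)
k=lambda x,y:(190+x/5.714,180+y/5.714)
h3,r3=circ('scene',[k(*p) for p in [(98,135),(103,155),(118,168),(140,178),(165,180),(190,174),(220,158),(236,138)]],zc)
for n,h,s,r in(('side',h2,(.5623,-.209),r2),('scene',h3,(.5657,-.2077),r3)):print(n,h,r,'sock-head tool',M.T@(np.array(s)-h)*1e3)
print('eef',e)
E
```

```text
zc 0.10229942749152884
head wrist [ 0.5668274  -0.21251238] 0.000604915312730547
0.04567308998570739 47.136205790783755
sock wrist [ 0.56261488 -0.21163133] pin [ 0.55894749 -0.20808654] sock-head in tool mm [ 3.68837883 -2.21754375]
side [ 0.56660048 -0.21169011] 0.0009047036857317009 sock-head tool [ 4.98269332 -0.95059142]
scene [ 0.56775666 -0.20912934] 0.0002605300299143382 sock-head tool [ 2.48001365 -0.34986028]
eef [ 0.56196692 -0.20613866  0.17129943]
```

Call:
{"method": "servo_tool", "body": {
  "rows": [
    [0,0,0,2,-1,0,0],
    [0,0,0,3.7,-1.5,0,0],
    [0,0,0,3.7,-1.5,4,0],
    [0,0,0,3.7,-1.5,8,0],
    [0,0,0,3.7,-1.5,10,0],
    [0,0,0,3.7,-1.5,10,0],
    [0,0,0,3.7,-1.5,10,0]
  ]
}}

```text
time: 6.95
eef_pos: [0.5582, -0.2048, 0.1612]
tcp_rot: [-0.0, 0.365, 0.931, 0.0]
contact_force: [-0.7, -0.1, -1.5]
grip_width: 0.0232
grip_force: 68.9
```

Run:
```python
from h import *
s=state();print(s['time'],s['eef_pos'],s['contact_force'],s['torque'])
c=lambda i,x,y,w:cv2.resize(i[y:y+w*3//4,x:x+w],(400,300),interpolation=cv2.INTER_CUBIC)
av=lambda n:np.mean([capture(n)[:,:,::-1] for _ in range(4)],0).astype(np.uint8)
a=av('scene');b=av('side');w=av('wrist')
cv2.imwrite('pics/f.png',np.vstack([np.hstack([c(a,190,180,70),c(b,378,165,70)]),np.hstack([c(w,250,170,140),c(w,250,250,140)])]))
```

```text
6.95 [ 0.55821186 -0.20475933  0.16120929] [-0.65273752 -0.14764957 -1.45916261] [ 0.01068308 -0.01135212 -0.01877876]
```

View pics/f.png

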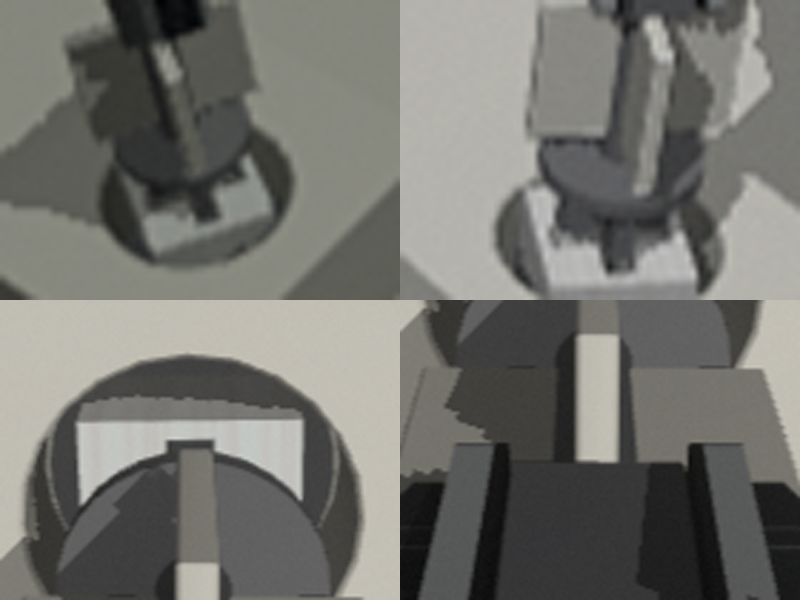

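Run:
```python
from m import *
M,e=tool();zc=e[2]-.069;print('zc',zc)
f=lambda x,y:(250+x/2.857,170+(y-300)/2.857)
h,r=circ('wrist',[f(*p) for p in [(57,568),(103,495),(145,463),(250,463),(285,492),(312,530),(329,570)]],zc+.002);print('head wrist',h,r)
l,rr=[onz('wrist',f(*p),.064)[:2] for p in [(77,421),(303,421)]];print(np.linalg.norm(l-rr))
s=(l+rr)/2-.023*M[:,0];print('sock-head in tool mm',M.T@(s-h)*1e3)
g=lambda x,y:(378+(x-400)/5.714,165+y/5.714);k=lambda x,y:(190+x/5.714,180+y/5.714)
h2,r2=circ('side',[g(*p) for p in [(540,160),(551,182),(575,203),(600,213),(625,216),(650,211),(680,195),(702,170)]],zc)
h3,r3=circ('scene',[k(*p) for p in [(112,150),(120,165),(135,178),(160,186),(185,188),(210,182),(235,167),(247,150)]],zc)
for n,h,s,r in(('side',h2,(.5623,-.209),r2),('scene',h3,(.5657,-.2077),r3)):print(n,h,r,'sock-head tool',M.T@(np.array(s)-h)*1e3)
# slot front corners: front end of near slot arm, side and scene views
print('side slot front',onz('side',g(620,270),.064)[:2],'scene',onz('scene',k(208,218),.064)[:2])
```

```text
zc 0.09226038174101653
head wrist [ 0.56309485 -0.21110168] 0.0006049655359460594
0.04583838805340499
sock-head in tool mm [-0.15178004 -0.70312147]
side [ 0.56344699 -0.21006773] 0.0009618500767797216 sock-head tool [1.56704116 0.00332931]
scene [ 0.56283059 -0.20820232] 0.00036013076571835294 sock-head tool [-1.76290591  2.31904833]
side slot front [ 0.5491434  -0.19736156] scene [ 0.57522542 -0.19615216]
```

Centred to within about 1 mm in all three views, and there's no contact force with the pin inside the socket. I'll lower it gently and watch the force.

Call:
{"method": "servo_tool", "body": {
  "rows": [
    [0,0,0,0,-0.3,2,0],
    [0,0,0,0,-0.3,4,0],
    [0,0,0,0,-0.3,6,0],
    [0,0,0,0,-0.3,8,0],
    [0,0,0,0,-0.3,8,0]
  ]
}}

```text
time: 8.05
eef_pos: [0.5578, -0.2049, 0.1529]
tcp_rot: [-0.0, 0.365, 0.931, -0.0]
contact_force: [-0.4, -0.5, -1.2]
grip_width: 0.0231
grip_force: 68.9
```

Call:
{"method": "servo_tool", "body": {
  "rows": [
    [0,0,0,0,0,2,0],
    [0,0,0,0,0,4,0],
    [0,0,0,0,0,6,0],
    [0,0,0,0,0,8,0],
    [0,0,0,0,0,10,0],
    [0,0,0,0,0,10,0]
  ]
}}

```text
time: 8.65
eef_pos: [0.5579, -0.2049, 0.1429]
tcp_rot: [-0.0, 0.365, 0.931, 0.0]
contact_force: [-0.7, 0.6, -1.5]
grip_width: 0.023
grip_force: 68.9
```

Call:
{"method": "servo_tool", "body": {
  "rows": [
    [0,0,0,0,0,2,0],
    [0,0,0,0,0,4,0],
    [0,0,0,0,0,6,0],
    [0,0,0,0,0,8,0],
    [0,0,0,0,0,9,0],
    [0,0,0,0,0,9,0]
  ]
}}

```text
time: 9.25
eef_pos: [0.5582, -0.205, 0.1345]
tcp_rot: [0.0, 0.365, 0.931, 0.0]
contact_force: [-0.6, 0.0, 4.7]
grip_width: 0.0229
grip_force: 69.3
```

Call:
{"method": "servo_tool", "body": {
  "rows": [
    [0,0,0,0,0,1,0],
    [0,0,0,0,0,2,0],
    [0,0,0,0,0,3,0],
    [0,0,0,0,0,3,0],
    [0,0,0,0,0,3,0]
  ]
}}

```text
time: 9.75
eef_pos: [0.5584, -0.2053, 0.1329]
tcp_rot: [0.001, 0.365, 0.931, 0.0]
contact_force: [-5.9, 1.3, 17.1]
grip_width: 0.0231
grip_force: 71.3
```

Call:
{"method": "servo_tool", "body": {
  "rows": [
    [0,0,0,0,0,0.5,0],
    [0,0,0,0,0,0.5,0],
    [0,0,0,0,0,0.5,0],
    [0,0,0,0,0,0.5,0],
    [0,0,0,0,0,0.5,0]
  ]
}}

```text
time: 10.25
eef_pos: [0.5585, -0.2053, 0.1329]
tcp_rot: [0.001, 0.365, 0.931, 0.0]
contact_force: [-6.4, 2.8, 21.1]
grip_width: 0.023
grip_force: 71.8
```

Run:
```python
from h import *
s=state();print(s['time'],s['eef_pos'],s['contact_force'],s['torque'])
c=lambda i,x,y,w:cv2.resize(i[y:y+w*3//4,x:x+w],(400,300),interpolation=cv2.INTER_CUBIC)
a,b,w=[capture(n)[:,:,::-1] for n in('scene','side','wrist')]
cv2.imwrite('pics/g.png',np.vstack([np.hstack([c(a,190,180,70),c(b,378,165,70)]),np.hstack([c(w,220,150,200),c(a,0,0,640)])]))
```

```text
10.25 [ 0.55846719 -0.20531414  0.13286569] [-6.44683632  2.8439772  21.05915751] [0.54355998 1.63080796 0.01735718]
```

View pics/g.png

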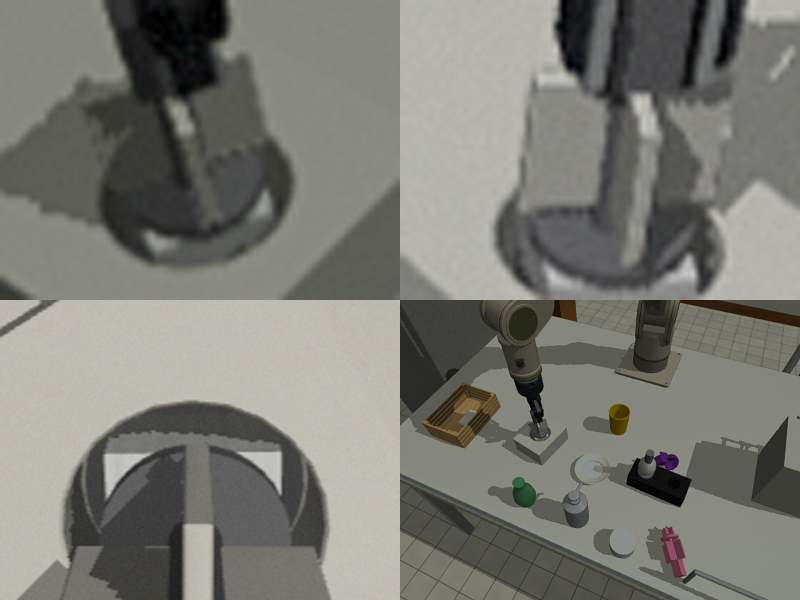

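The collar sits flush on the socket with the paddles square to it, and about 20 N of downward push is held. The listed bystanders are in place. The pink and purple look-alikes have toppled; the arm never went near the pink one. Handing in.

```bash
python3 -c "
from station import *
print(finish_job());print(state()['time'])"
```

```text
the job is handed in; nothing more can be done
None
the job is handed in; nothing more can be done
```

The paddle head is meshed and pressed flush in the washer's socket, still gripped with about 20 N of downward push, and the job was handed in at about 10.4 s. No verdict came back; the pink and purple look-alikes toppled during the run and I never checked why, but the round head and listed bystanders look undisturbed in the last picture.

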